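# Find the cover that rocks and push it open

### The arm

A 6-joint arm with a two-finger parallel gripper is mounted at the origin on the work surface. World frame = base frame: x ahead of the robot, y to its left, z up, the work surface at z = 0. Lengths are in m, angles in rad, forces in N, time in s.
With the tool pointing down it reaches from about 0.3 to 0.775 m from the base axis. Payload 14.6 kg.
Tool frame: the origin (TCP) lies at the very end of the fingers, on their centre line; the grasp point (between the pads) lies 19 mm behind it; z points along the fingers, x is the direction in which the jaws open and shut, and the axes are right-handed (so a half turn about z gives the same grasp; the last joint's range is limited). The gripper opens to 94 mm and grips with 3 to 60 N. Pads are 16 mm wide; open, the fingers measure 119 mm over their backs; the gripper's body (75 mm by 177 mm) begins 78 mm behind the grasp point.
Start: joints at [-1.275, 0.3, 1.521, -0, 1.321, -0.067], TCP at [0.195, -0.514, 0.205] pointing down, gripper open.
Joint ranges: [-3.03, 3.03], [-0.79, 2.21], [0.23, 2.52], [-1.04, 4.18], [0, 3.07], [-2.55, 2.55]. Speed limits (rad/s): [2.22, 2.22, 2.57, 3.14, 3.14, 3.14].

### API

Orientations are given as a unit quaternion [w, x, y, z].
In Python, from plant import arm, optics gives the robot as it stands.
- The arm moves only by the tool drive_tool, never from a script. Its arguments are lists of equal length, an entry for each row: "dp": the shift along the tool's x, y, z each as a share of 0.25 m, from -1 to 1, a list of three; "delta_rot": the turn, a rotation vector about the tool's x, y, z each as a share of 120 degrees, from -1 to 1, a list of three. A call has 1 to 10 rows; each row is the pose to reach, as a shift and turn from the pose measured when the call began, along the tool's axes at that moment; what a row does not reach only later rows make up. A row lasts 1/12 s, in which the tool goes at most 41.7 mm and 7.16 degrees, less where a joint would pass 70% of its speed; a pose out of reach is approached as far as the arm can. A call with a number of a shift or a turn outside -1 to 1 is refused whole. A call with a gripper value outside its range is refused whole. "grip" is the gripper's target within -1 to 1 (shut at 1, half-way at 0, fully open at -1), set as the call begins (left out, the last holds). The fingers move at their own pace and stop on an object; the grip force is fixed at half the most. Time passes only in rows, so rows that repeat a pose let the fingers close. It gives the time, the measured TCP pose, the force and the opening at its end, in the units of the state.
- arm.observe(): the state, without advancing time (a new reading comes with each control period).
- optics.grab_frame(name): name is "side" or "top" or "wrist"; returns the picture (420x560x3 uint8, red, green, blue); there is no depth.
- optics.calibration(name): a dict with "fx", "fy", "cx", "cy" (pixels), "k1" (the pictures are not rectified: a ray, as slopes to the right and down, at radius r is drawn at 1 + k1 r^2 times it, then the intrinsics apply), "rvec" (rotation vector, rad) and "tvec" (3), from world to camera coordinates, as OpenCV has them. Camera axes: x right, y down, z forward; pixel columns grow to the right and rows downward; lengths in m; the calibration is good to about 2 mm. A picture is of the moment at which its call begins: read the wrist's pose just before it. calibration takes no time and is no camera call; for the wrist camera it gives the pose at the moment of the call.
- arm.hand_in(): hands the job in, once; it reports no verdict.
Trained networks look in the newest picture that a camera, given by its name, has taken for a name from the list of things; names that differ only in an ending like _2 or _b are one class to them, and where a whole thing is asked for, a point or a joint stands for the part that bears it (a point fixed in the world has none). Each returns a list of dicts, best first, with "conf" (0 to 1); they miss things now and then, are a little off and sometimes report something else, mostly with a low value. They report only what shows in the picture. A call takes as long as a camera call.
- optics.boxes_of(camera, thing): "box" ([left, top, right, bottom] in pixels, round what is visible of it).
- optics.landmark_of(camera, thing): "pixel" ([column, row] in pixels: a listed point, or the origin of a listed thing).
The state is a dict: "time": time; "joints": joint angles; "joint_velocities": joint speeds; "tau": joint torques, N m; "position": TCP position; "eef_rot": TCP orientation; "wrist_force": force on the tool from outside, world axes, zero at the start; "torque": the same for the moment, N m; "grip_width": opening from 0.0 (shut) to 1.0 (fully open).
Only numpy, scipy, OpenCV 4.12 (cv2) and the standard library are available. Lean on these libraries where they do the work, as an engineer would, in place of code of your own. Each camera call takes 0.05 s, during which the arm holds its last target. There are 200 camera calls.

### The job

One of the four identical oak covers in the cable riser is the lid of the socket well; the other three are packed solid underneath. With the fingertips, and without pinching anything, press the covers one after another at the brass dot on the back half until you find the one that rocks, then push that one open until it stands upright by itself, and take your hand away. Don't press hard on a cover that does not give, and leave the things standing about where they are.

Things in the scene. Friction and masses are not known exactly. Their poses are not given: they have to be found in the camera images.
- riser: oak cable riser fixed on the desk: dark box 126 mm deep (x), 630 long (y), 80 high; four wells in a row, 94 (x) x 100 (y) mm, 68 deep from the top, under four identical lighter covers flush with its top; 14 mm wood between wells, 16 mm walls front and back, a plain 80 mm shelf at each end. Origin: centre of underside; x points to its back (away from the robot), y to its left, z up
- cover_1_middle (a point): middle of cover 1's place (1 of 4 from the riser's left, 114 mm apart), fixed on the riser, level with the closed cover's upper face, right above its pivot. Each cover is an oak board 90 mm deep (riser x), 96 wide (y), 8 thick, 2 mm clear of its well all round, on a stiff-turning pivot along the riser's y through its middle, 4 mm below the upper face. All look alike
- cover_2_middle (a point): middle of cover 2's place (2 of 4 from the riser's left, 114 mm apart), fixed on the riser, level with the closed cover's upper face, right above its pivot. Only one cover is free: 2 to 4 N down on its back half sinks the back edge into the well and raises the front edge. Friction keeps it wherever it is left. The front half cannot be pressed down
- cover_3_middle (a point): middle of cover 3's place (3 of 4 from the riser's left, 114 mm apart), fixed on the riser, level with the closed cover's upper face, right above its pivot. The free cover's well is empty under the back half, 50 mm down at least, so fingertips may follow it in; 20 mm down at the dot turns it 0.6 to 0.8 rad. Then push the sunken half towards the robot, or the raised half away
- cover_4_middle (a point): middle of cover 4's place (4 of 4 from the riser's left, 114 mm apart), fixed on the riser, level with the closed cover's upper face, right above its pivot. The three covers that are not free are packed with timber topped with felt: at the dot they give 1 to 2 mm under 5 to 10 N and never 5 mm. Pushing a raised front edge away works from about 0.8 rad on; lower down it may jam
- cover_1_mark (a point): flat brass dot, 12 mm across, flush in the upper face of cover 1, 30 mm behind the pivot line (15 mm from the back edge), where one presses; it turns with the cover
- cover_2_mark (a point): flat brass dot, 12 mm across, flush in the upper face of cover 2, 30 mm behind the pivot line (15 mm from the back edge), where one presses; it turns with the cover
- cover_3_mark (a point): flat brass dot, 12 mm across, flush in the upper face of cover 3, 30 mm behind the pivot line (15 mm from the back edge), where one presses; it turns with the cover
- cover_4_mark (a point): flat brass dot, 12 mm across, flush in the upper face of cover 4, 30 mm behind the pivot line (15 mm from the back edge), where one presses; it turns with the cover
- cover_1 (a joint): angle of cover 1 in rad: 0 closed and flush, 1.57 standing upright with its front edge on top, 1.80 leaning back against its stop
- cover_2 (a joint): angle of cover 2 in rad: 0 closed and flush, 1.57 standing upright with its front edge on top, 1.80 leaning back against its stop
- cover_3 (a joint): angle of cover 3 in rad: 0 closed and flush, 1.57 standing upright with its front edge on top, 1.80 leaning back against its stop
- cover_4 (a joint): angle of cover 4 in rad: 0 closed and flush, 1.57 standing upright with its front edge on top, 1.80 leaning back against its stop
- date_stamp: rubber stamp, wooden foot 56 x 26 x 18 mm with a red turned handle, 70 mm high in all, standing on the riser's left end shelf; origin at the centre of its underside; a loose bystander
- loupe: black stand loupe, 46 mm across, 46 mm high, standing on the riser's right end shelf; origin at the centre of its underside; a loose bystander
- mug: white mug, 80 mm across, 92 mm high, handle to its +y, behind the riser; origin at the centre of its underside; a loose bystander
- tape_roll: clear roll of tape lying flat, 96 mm across, 19 mm high, behind the riser; origin at the centre of its underside; a loose bystander
- glue_jar: white jar with an orange cap, 58 mm across, 68 mm high, in front of the riser; origin at the centre of its underside; a loose bystander
- ink_pad: flat blue ink-pad tin with a steel lid, 68 x 108 x 18 mm, in front of the riser; origin at the centre of its underside; a loose bystander
- pen_pot: blue pot of pens, 76 mm across, pens to 150 mm high, beyond the riser's right end; origin at the centre of its underside; a loose bystander
- water_bottle: green glass bottle, 68 mm across, 205 mm high, beyond the riser's left end; origin at the centre of its underside; a loose bystander

How it is judged:
By the outcome, as a careful person would: the job done as asked, in the order asked, and still so for the second after the job is handed in, with the robot touching nothing.
It also fails if it takes over 51 s, if anything falls off the work surface, if the arm or the gripper's body presses on something with over 40 N, if the wrist force passes 120 N, or if a joint passes its speed limit or range.

## Working session

There is one attempt and no reset: what is moved stays moved. The work goes in short steps, Python scripts to look and compute and a tool call to move; the robot and the scene stay as the last step left them, time stands still between calls to the robot, and variables do not carry over. Pictures are saved under pics/ and viewed, about 8 in all and at most 12, crops included, and the job is handed in when it is done.

Besides the shell and the picture viewer there is one more tool, called after "Call:" by a JSON object that holds its "fn" and its "kwargs", one argument or row to a line. drive_tool: Moves the arm, as the interface text tells. Its arguments: {"type":"object","properties":{"dp":{"type":"array"},"delta_rot":{"type":"array"},"grip":{"type":"number"}},"required":["dp","delta_rot"]}

```bash
mkdir -p pics; cat > h.py <<'E'
import numpy as np, cv2
from scipy.spatial.transform import Rotation as R
from plant import arm, optics
def cal(n):
    c=optics.calibration(n); return c, R.from_rotvec(np.ravel(c['rvec'])).as_matrix(), np.ravel(c['tvec'])
def ray(n,px):
    c,Rm,t=cal(n); q=np.array([(px[0]-c['cx'])/c['fx'],(px[1]-c['cy'])/c['fy']]); s=q.copy()
    for _ in range(20): s=q/(1+c['k1']*(s@s))
    return -Rm.T@t, Rm.T@np.array([s[0],s[1],1])
def onz(n,px,z):
    o,d=ray(n,px); return o+d*(z-o[2])/d[2]
def proj(n,P):
    c,Rm,t=cal(n); p=Rm@np.array(P)+t; s=p[:2]/p[2]; s=s*(1+c['k1']*(s@s)); return [c['fx']*s[0]+c['cx'],c['fy']*s[1]+c['cy']]
def save(n,f): cv2.imwrite('pics/'+f,cv2.cvtColor(optics.grab_frame(n),cv2.COLOR_RGB2BGR))
def st():
    s=arm.observe(); print(round(s['time'],2),np.round(s['position'],4),np.round(s['eef_rot'],4),np.round(s['wrist_force'],2),round(s['grip_width'],3),np.round(s['joints'],3)); return s
E
python3 - <<'E'
from h import *
st()
save('top','t1.png'); save('side','s1.png')
for n in ['top','side']:
    print(n,-cal(n)[1].T@cal(n)[2])
    for k in [1]:
        for th in ['cover_1_mark','cover_1_middle','riser']:
            print(th,[(np.round(d['pixel'],1).tolist(),round(d['conf'],2),np.round(onz(n,d['pixel'],0 if th=='riser' else .08)[:2],3).tolist()) for d in optics.landmark_of(n,th)])
E
```

```text
0.0 [ 0.1951 -0.5139  0.2049] [-4.000e-04  8.231e-01 -5.679e-01 -5.000e-04] [ 0.08  0.63 -0.85] 0.996 [-1.275  0.301  1.522  0.     1.321 -0.067]
top [0.47141241 0.0249082  0.99877124]
cover_1_mark [([194.4, 200.0], 0.76, [0.578, 0.221])]
cover_1_middle [([195.7, 208.9], 0.93, [0.556, 0.217])]
riser [([268.1, 215.6], 0.97, [0.55, 0.043])]
side [-0.04300522  0.66636101  0.88174048]
cover_1_mark [([208.9, 231.0], 0.79, [0.584, 0.225])]
cover_1_middle [([223.4, 239.8], 0.76, [0.53, 0.22]), ([272.1, 196.2], 0.18, [0.551, -0.001])]
riser [([258.0, 222.7], 0.76, [0.56, 0.054])]
```

View pics/t1.png

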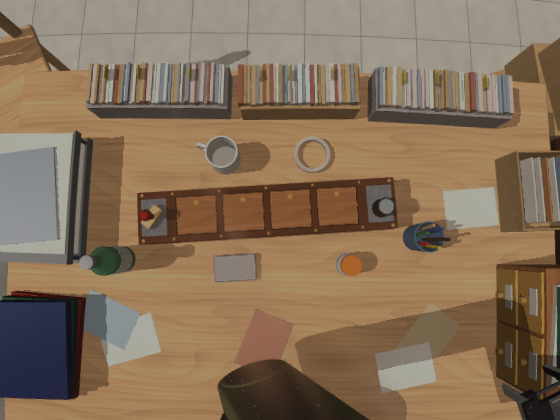

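View pics/s1.png

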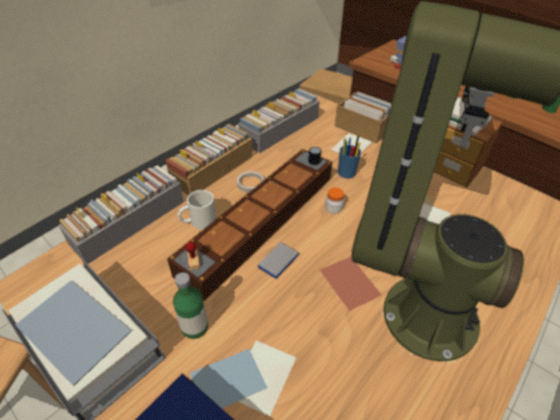

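```bash
python3 - <<'E'
from h import *
for n in ['top','side']:
    for k in [1,2,3,4]:
        for th in [f'cover_{k}_mark',f'cover_{k}_middle']:
            print(n,th,[(np.round(d['pixel'],1).tolist(),round(d['conf'],2),np.round(onz(n,d['pixel'],.08)[:2],3).tolist()) for d in optics.landmark_of(n,th)])
E
```

```text
top cover_1_mark [([194.4, 200.0], 0.76, [0.578, 0.221])]
top cover_1_middle [([195.7, 208.9], 0.93, [0.556, 0.217])]
top cover_2_mark [([240.8, 196.6], 0.8, [0.588, 0.109])]
top cover_2_middle [([242.1, 210.4], 0.84, [0.555, 0.105])]
top cover_3_mark [([287.7, 196.6], 0.73, [0.59, -0.005]), ([150.5, 218.4], 0.39, [0.531, 0.327]), ([193.1, 215.7], 0.28, [0.54, 0.223])]
top cover_3_middle [([287.8, 207.2], 0.83, [0.565, -0.006]), ([267.7, 213.7], 0.54, [0.548, 0.043])]
top cover_4_mark [([335.6, 192.6], 0.64, [0.603, -0.121])]
top cover_4_middle [([337.2, 203.8], 0.89, [0.575, -0.125]), ([237.9, 201.3], 0.22, [0.577, 0.115])]
side cover_1_mark [([208.9, 231.0], 0.79, [0.584, 0.225])]
side cover_1_middle [([223.4, 239.8], 0.76, [0.53, 0.22]), ([272.1, 196.2], 0.18, [0.551, -0.001])]
side cover_2_mark [([238.2, 210.0], 0.8, [0.584, 0.111])]
side cover_2_middle [([247.0, 214.6], 0.89, [0.552, 0.107])]
side cover_3_mark [([262.3, 191.4], 0.78, [0.589, 0.003])]
side cover_3_middle [([275.2, 195.7], 0.82, [0.546, -0.009])]
side cover_4_mark [([287.9, 173.3], 0.57, [0.588, -0.119])]
side cover_4_middle [([293.0, 172.3], 0.65, [0.579, -0.134]), ([279.5, 262.0], 0.46, [0.367, 0.175])]
```

Top view: riser across rows 180–243, columns 138–397; covers near columns 195, 243, 290 and 337. The mug and tape are behind it; the ink pad (235,267) and glue jar (349,265) are in front. The side view agrees. I'll refine the riser pose on an enlarged crop.

```bash
cat >> h.py <<'E'
def W(pose,p):
    x,y,a=pose; c,s=np.cos(a),np.sin(a); return np.array([x+c*p[0]-s*p[1],y+s*p[0]+c*p[1],p[2]])
E
python3 - <<'E'
from h import *
from scipy.optimize import least_squares
im=cv2.imread('pics/t1.png')
obs=[(k,k2) for k in range(4) for k2 in (0,1)]
px={'m0':(195.7,208.9),}
L=[];
for i,(mk,mi) in enumerate([((194.4,200),(195.7,208.9)),((240.8,196.6),(242.1,210.4)),((287.7,196.6),(287.8,207.2)),((335.6,192.6),(337.2,203.8))]):
    y=.171-.114*i; L+=[((.03,y,.08),mk),((0,y,.08),mi)]
f=lambda p:np.ravel([np.array(proj('top',W(p,a)))-b for a,b in L])
p=least_squares(f,[.56,.045,0.07],loss='soft_l1').x; print(p)
S=4;x0,y0=130,165
crop=cv2.resize(im[y0:y0+90,x0:x0+200+0],None,fx=S,fy=S,interpolation=cv2.INTER_CUBIC)
crop=crop.copy()
def dr(pts,col):
    q=np.array([(np.array(proj('top',W(p,a)))-[x0,y0]+.5)*S for a in pts]).astype(int); cv2.polylines(crop,[q],True,col,1)
dr([(.063,.315,.08),(.063,-.315,.08),(-.063,-.315,.08),(-.063,.315,.08)],(0,255,0))
for i in range(4):
    y=.171-.114*i; dr([(.045,y+.048,.08),(.045,y-.048,.08),(-.045,y-.048,.08),(-.045,y+.048,.08)],(255,0,0))
cv2.imwrite('pics/c1.png',crop)
E
```

```text
[0.56098765 0.04822666 0.06923683]
```

View pics/c1.png

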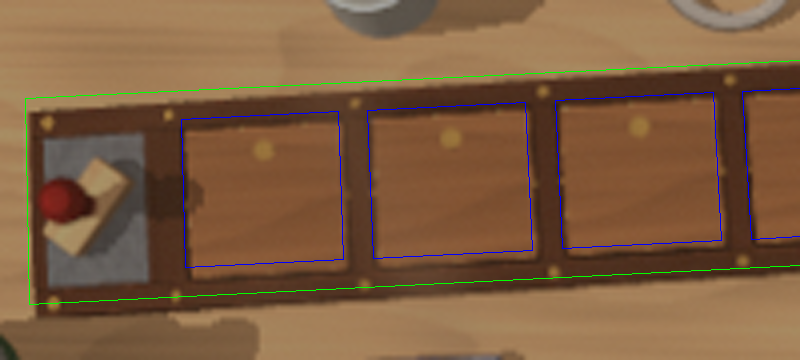

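The network's middles sit about 6 mm too far back. The dots show at crop (263,151), (451,138) and (639,127), so I refit on the dots by colour and check the result in the side view.

```bash
python3 - <<'E'
from h import *
from scipy.optimize import least_squares
p=np.array([.555,.046,.069])
P=[]
for n,fn in [('top','t1.png'),('side','s1.png')]:
    im=cv2.imread('pics/'+fn).astype(float)
    sat=im[...,1]-.0*im[...,0]-0.45*im[...,2]   # brass: greener than oak
    L=[]
    for i in range(4):
        g=np.array(proj(n,W(p,(.03,.171-.114*i,.08)))); u,v=np.round(g).astype(int); w=6
        a=sat[v-w:v+w+1,u-w:u+w+1]; a=np.clip(a-np.percentile(a,85),0,None)
        yy,xx=np.mgrid[v-w:v+w+1,u-w:u+w+1]; c=np.array([(a*xx).sum(),(a*yy).sum()])/a.sum(); L.append(c)
        print(n,i,np.round(g,1),np.round(c,1),np.round(onz(n,c,.08)[:2],4))
    q=least_squares(lambda p:np.ravel([np.array(proj(n,W(p,(.03,.171-.114*i,.08))))-L[i] for i in range(4)]),p,loss='soft_l1'); print(n,q.x,np.round(q.fun,1)); P.append(q.x)
p=np.mean(P,0); np.save('pose.npy',p); print(p)
out=[]
for n,fn,x0,y0,w,h in [('top','t1.png',130,165,280,90),('side','s1.png',165,140,180,150)]:
    S=2.8 if n=='top' else 4; im=cv2.imread('pics/'+fn)
    c=cv2.resize(im[y0:y0+h,x0:x0+w],None,fx=S,fy=S,interpolation=cv2.INTER_CUBIC)
    def dr(pts,col):
        q=np.array([(np.array(proj(n,W(p,a)))-[x0,y0]+.5)*S for a in pts]).astype(int); cv2.polylines(c,[q],True,col,1)
    dr([(.063,.315,.08),(.063,-.315,.08),(-.063,-.315,.08),(-.063,.315,.08)],(0,255,0))
    for i in range(4):
        y=.171-.114*i; dr([(.045,y+.048,.08),(.045,y-.048,.08),(-.045,y-.048,.08),(-.045,y+.048,.08)],(255,0,0))
        dr([(.03+.006*np.cos(t),y+.006*np.sin(t),.08) for t in np.arange(0,6.3,.5)],(255,255,0))
    cv2.imwrite(f'pics/c2_{n}.png',c); out.append(c)
a,b=out; b=cv2.resize(b,None,fx=.55,fy=.55)
H=np.zeros((a.shape[0]+b.shape[0],max(a.shape[1],b.shape[1]),3),np.uint8);H[:a.shape[0],:a.shape[1]]=a;H[a.shape[0]:,:b.shape[1]]=b
cv2.imwrite('pics/c2.png',H)
E
```

```text
top 0 [195.4 202. ] [195.3 201.9] [0.5732 0.2188]
top 1 [242.2 199.6] [242.2 199. ] [0.5825 0.1052]
top 2 [289.3 197.3] [289.4 196.1] [ 0.5919 -0.009 ]
top 3 [336. 195.] [336.2 193.2] [ 0.6012 -0.1228]
top [0.55727293 0.04558176 0.08174101] [ 0.1 -0.   0.1 -0.  -0.1  0.  -0.2  0. ]
side 0 [213.3 231.7] [212.7 231.9] [0.5739 0.2201]
side 1 [240.4 209.5] [239.2 208.6] [0.5863 0.1048]
side 2 [264.7 189.6] [263.9 189.6] [ 0.5908 -0.0068]
side 3 [286.6 171.7] [285.6 171.5] [ 0.6    -0.1213]
side [0.55775754 0.04706554 0.07379002] [-0.2 -0.3  0.4  0.7 -0.1 -0.3 -0.1 -0. ]
[0.55751523 0.04632365 0.07776552]
```

View pics/c2.png

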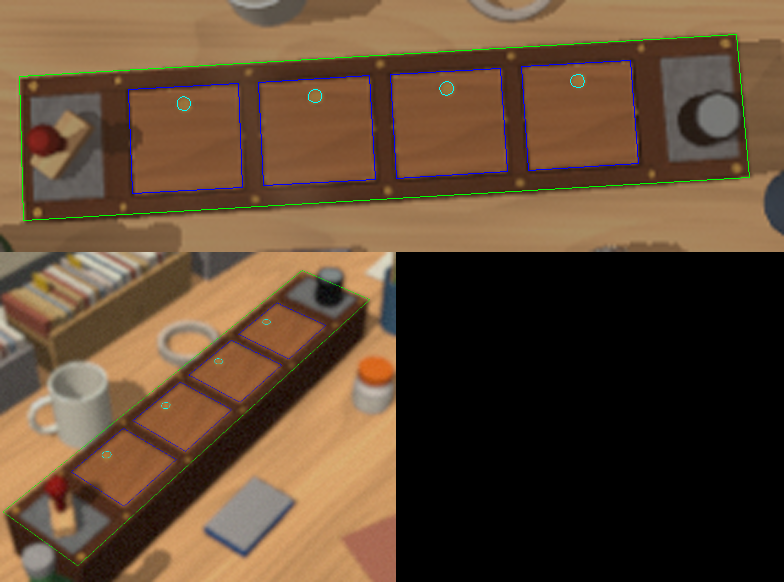

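Dots and outlines match in both views: riser at about (0.5575, 0.046), yaw about 0.078. Next comes a planning helper that gives moves in tool units. The jaws will run along the riser's y, with the fingers shut.

```bash
cat >> h.py <<'E'
POSE=np.load('pose.npy')
def plan(xyz):
    s=st(); q=s['eef_rot']; Rt=R.from_quat([q[1],q[2],q[3],q[0]]); a=POSE[2]
    X=np.array([np.sin(a),-np.cos(a),0]); Z=np.array([0,0,-1.]); Y=np.cross(Z,X)
    rv=(Rt.inv()*R.from_matrix(np.c_[X,Y,Z])).as_rotvec()
    d=Rt.as_matrix().T@(np.array(xyz)-s['position'])
    print('rel riser',np.round([(s['position'][:2]-POSE[:2])@[np.cos(a),np.sin(a)],(s['position'][:2]-POSE[:2])@[-np.sin(a),np.cos(a)]],4),'dp',np.round(d/.25,4),'rot',np.round(rv/np.radians(120),4))
def M(i,x,z,dy=0): return W(POSE,(x,.171-.114*(i-1)+dy,z))
E
python3 -c "
from h import *
for i in (1,2,3,4): print(M(i,.03,.08))
plan(M(4,.031,.2))"
```

```text
[0.57414006 0.21913747 0.08      ]
[0.5829964 0.105482  0.08     ]
[ 0.59185273 -0.00817347  0.08      ]
[ 0.60070907 -0.12182894  0.08      ]
1.2 [ 0.1952 -0.5142  0.2054] [-0.      0.8231 -0.568  -0.    ] [-0.37 -0.03  0.97] 1.001 [-1.275  0.3    1.521 -0.     1.321 -0.067]
rel riser [-0.4048 -0.5307] dp [-0.8906 -2.0773  0.0218] rot [0.     0.     0.1361]
```

Call:
{"fn": "drive_tool", "kwargs": {
  "dp": [
    [-0.12,-0.16,0],
    [-0.24,-0.32,0],
    [-0.36,-0.5,0],
    [-0.45,-0.66,0],
    [-0.5,-0.83,0],
    [-0.55,-1,0],
    [-0.55,-1,0]
  ],
  "delta_rot": [
    [0,0,0.05],
    [0,0,0.09],
    [0,0,0.136],
    [0,0,0.136],
    [0,0,0.136],
    [0,0,0.136],
    [0,0,0.136]
  ],
  "grip": 1
}}

```text
time: 1.78
position: [0.3814, -0.295, 0.2059]
eef_rot: [-0.0, 0.734, -0.679, 0.0]
wrist_force: [0.9, -1.0, 1.0]
grip_width: 0.539
```

```bash
python3 -c "
from h import *
plan(M(4,.031,.2))"
```

```text
1.78 [ 0.3814 -0.295   0.2059] [-0.000e+00  7.342e-01 -6.789e-01  4.000e-04] [ 0.95 -1.03  0.98] 0.539 [-0.734  0.148  1.706  0.     1.287  0.758]
rel riser [-0.2021 -0.3267] dp [-0.6223 -0.9325  0.0237] rot [-0.0003 -0.0003  0.0002]
```

Call:
{"fn": "drive_tool", "kwargs": {
  "dp": [
    [-0.1,-0.16,0],
    [-0.2,-0.32,0.02],
    [-0.3,-0.48,0.02],
    [-0.4,-0.64,0.02],
    [-0.5,-0.8,0.02],
    [-0.622,-0.932,0.02],
    [-0.622,-0.932,0.02],
    [-0.622,-0.932,0.1],
    [-0.622,-0.932,0.25],
    [-0.622,-0.932,0.3]
  ],
  "delta_rot": [
    [0,0,0],
    [0,0,0],
    [0,0,0],
    [0,0,0],
    [0,0,0],
    [0,0,0],
    [0,0,0],
    [0,0,0],
    [0,0,0],
    [0,0,0]
  ]
}}

```text
time: 2.62
position: [0.6002, -0.1209, 0.1263]
eef_rot: [0.001, 0.734, -0.679, -0.002]
wrist_force: [0.4, 0.7, -1.1]
grip_width: 0.006
```

```bash
python3 -c "
from h import *
plan(M(4,.031,.085))
save('side','s2.png');a=cv2.imread('pics/s2.png')[130:300,165:385];cv2.imwrite('pics/s2c.png',cv2.resize(a,None,fx=3,fy=3))
st()"
```

```text
2.62 [ 0.6002 -0.1209  0.1263] [ 0.0013  0.7345 -0.6786 -0.0021] [ 0.36  0.68 -1.13] 0.006 [-0.258  0.511  1.416 -0.     1.219  1.233]
rel riser [ 0.0296 -0.1701] dp [ 0.004  -0.0065  0.1651] rot [0.0022 0.0006 0.0006]
2.67 [ 0.5996 -0.1212  0.1256] [ 0.0018  0.7343 -0.6789 -0.003 ] [-0.49  0.63 -2.62] 0.002 [-0.259  0.511  1.417 -0.     1.22   1.233]
```

View pics/s2c.png

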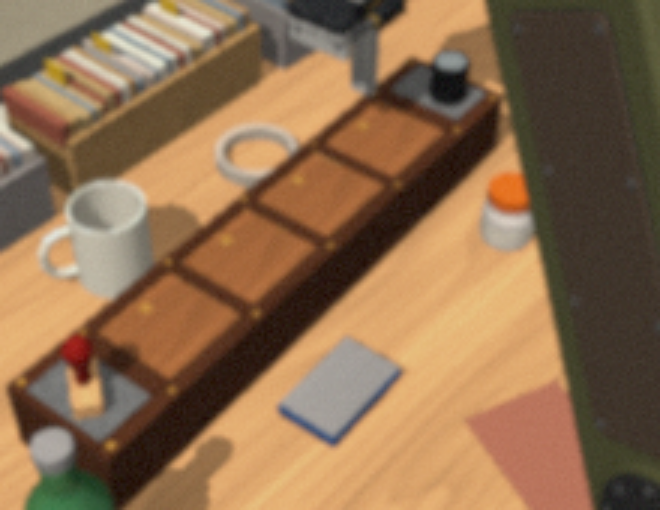

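The shut fingertips show at crop (365,88), hanging above cover 4's dot. I'll lower them to just above the cover.

Call:
{"fn": "drive_tool", "kwargs": {
  "dp": [
    [0.006,-0.008,0.08],
    [0.006,-0.008,0.13],
    [0.006,-0.008,0.16],
    [0.006,-0.008,0.165]
  ],
  "delta_rot": [
    [0.003,0,0],
    [0.003,0,0],
    [0.003,0,0],
    [0.003,0,0]
  ]
}}

```text
time: 3.0
position: [0.6011, -0.1227, 0.0838]
eef_rot: [-0.0, 0.734, -0.679, -0.001]
wrist_force: [-0.4, 0.1, 0.1]
grip_width: 0.004
```

Call:
{"fn": "drive_tool", "kwargs": {
  "dp": [
    [0,0,0.006],
    [0,0,0.012],
    [0,0,0.014]
  ],
  "delta_rot": [
    [0,0,0],
    [0,0,0],
    [0,0,0]
  ]
}}

```text
time: 3.25
position: [0.6014, -0.1228, 0.0811]
eef_rot: [-0.0, 0.734, -0.679, -0.001]
wrist_force: [-0.8, -0.5, 0.5]
grip_width: 0.006
```

Call:
{"fn": "drive_tool", "kwargs": {
  "dp": [
    [0,0,0.004],
    [0,0,0.006],
    [0,0,0.006]
  ],
  "delta_rot": [
    [0,0,0],
    [0,0,0],
    [0,0,0]
  ]
}}

```text
time: 3.5
position: [0.6017, -0.1228, 0.0801]
eef_rot: [-0.001, 0.734, -0.679, -0.0]
wrist_force: [0.4, 0.4, 2.9]
grip_width: 0.006
```

Call:
{"fn": "drive_tool", "kwargs": {
  "dp": [
    [0,0,0.003],
    [0,0,0.005],
    [0,0,0.005]
  ],
  "delta_rot": [
    [0,0,0],
    [0,0,0],
    [0,0,0]
  ]
}}

```text
time: 3.75
position: [0.6018, -0.1229, 0.0793]
eef_rot: [-0.001, 0.734, -0.679, -0.0]
wrist_force: [-0.7, 0.2, 5.4]
grip_width: 0.009
```

Call:
{"fn": "drive_tool", "kwargs": {
  "dp": [
    [0,0,0.003],
    [0,0,0.004],
    [0,0,0.004]
  ],
  "delta_rot": [
    [0,0,0],
    [0,0,0],
    [0,0,0]
  ]
}}

```text
time: 4.0
position: [0.6019, -0.1229, 0.0791]
eef_rot: [-0.001, 0.734, -0.679, -0.0]
wrist_force: [-2.9, 0.5, 8.4]
grip_width: 0.004
```

Cover 4 is solid: it gave about 1.4 mm at 8.4 N. On to cover 3.

Call:
{"fn": "drive_tool", "kwargs": {
  "dp": [
    [0,0,-0.06],
    [-0.1,0,-0.1],
    [-0.25,0,-0.1],
    [-0.4,0,-0.1],
    [-0.46,0,-0.1],
    [-0.46,0,-0.06],
    [-0.46,0,-0.03],
    [-0.46,0,-0.015],
    [-0.46,0,-0.015]
  ],
  "delta_rot": [
    [0,0,0],
    [0,0,0],
    [0,0,0],
    [0,0,0],
    [0,0,0],
    [0,0,0],
    [0,0,0],
    [0,0,0],
    [0,0,0]
  ]
}}

```text
time: 4.75
position: [0.5924, -0.0095, 0.0813]
eef_rot: [-0.0, 0.734, -0.68, -0.001]
wrist_force: [-0.4, 0.8, 0.9]
grip_width: 0.006
```

Call:
{"fn": "drive_tool", "kwargs": {
  "dp": [
    [0,0,0.006],
    [0,0,0.01],
    [0,0,0.012],
    [0,0,0.012]
  ],
  "delta_rot": [
    [0,0,0],
    [0,0,0],
    [0,0,0],
    [0,0,0]
  ]
}}

```text
time: 5.08
position: [0.5928, -0.0106, 0.0791]
eef_rot: [-0.0, 0.733, -0.68, -0.0]
wrist_force: [-1.9, -2.0, 6.8]
grip_width: 0.004
```

```bash
python3 -c "
from h import *
plan(M(3,.031,.079))"
```

```text
5.08 [ 0.5928 -0.0106  0.0791] [-3.000e-04  7.333e-01 -6.799e-01 -4.000e-04] [-1.93 -2.    6.77] 0.004 [-8.000e-02  5.220e-01  1.519e+00  1.000e-03  1.101e+00  1.415e+00]
rel riser [ 0.0308 -0.0594] dp [-0.0098 -0.0009  0.0005] rot [ 0.      0.0005 -0.0011]
```

Call:
{"fn": "drive_tool", "kwargs": {
  "dp": [
    [0,0,0.002],
    [0,0,0.002]
  ],
  "delta_rot": [
    [0,0,0],
    [0,0,0]
  ]
}}

```text
time: 5.25
position: [0.5931, -0.0111, 0.0792]
eef_rot: [-0.001, 0.733, -0.68, -0.0]
wrist_force: [-1.3, 0.8, 5.6]
grip_width: 0.005
```

Call:
{"fn": "drive_tool", "kwargs": {
  "dp": [
    [0,0,-0.06],
    [-0.1,0,-0.1],
    [-0.25,0,-0.1],
    [-0.4,0,-0.1],
    [-0.468,0,-0.1],
    [-0.468,0,-0.06],
    [-0.468,0,-0.03],
    [-0.468,0,-0.015],
    [-0.468,0,-0.015]
  ],
  "delta_rot": [
    [0,0,0],
    [0,0,0],
    [0,0,0],
    [0,0,0],
    [0,0,0],
    [0,0,0],
    [0,0,0],
    [0,0,0],
    [0,0,0]
  ]
}}

```text
time: 6.0
position: [0.5839, 0.1041, 0.0815]
eef_rot: [0.0, 0.732, -0.681, -0.001]
wrist_force: [-0.4, -0.3, -0.7]
grip_width: 0.004
```

Call:
{"fn": "drive_tool", "kwargs": {
  "dp": [
    [0,0,0.006],
    [0,0,0.01],
    [0,0,0.012],
    [0,0,0.012]
  ],
  "delta_rot": [
    [0,0,0],
    [0,0,0],
    [0,0,0],
    [0,0,0]
  ]
}}

```text
time: 6.33
position: [0.5844, 0.1031, 0.0792]
eef_rot: [0.0, 0.732, -0.681, -0.0]
wrist_force: [-0.3, -3.9, 4.7]
grip_width: 0.004
```

```bash
python3 -c "
from h import *
plan(M(2,.031,.079))"
```

```text
6.33 [0.5844 0.1031 0.0792] [ 2.000e-04  7.322e-01 -6.811e-01 -3.000e-04] [-0.31 -3.88  4.65] 0.004 [0.113 0.523 1.517 0.    1.102 1.611]
rel riser [0.0312 0.0545] dp [-0.0101  0.0009  0.0009] rot [ 0.0003  0.0001 -0.0027]
```

Cover 3 held at 5.6–6.8 N, so it is solid. Cover 2's 4.7 N is borderline, so a little more.

Call:
{"fn": "drive_tool", "kwargs": {
  "dp": [
    [0,0,0.004],
    [0,0,0.006],
    [0,0,0.006]
  ],
  "delta_rot": [
    [0,0,0],
    [0,0,0],
    [0,0,0]
  ]
}}

```text
time: 6.58
position: [0.5847, 0.1027, 0.0788]
eef_rot: [-0.0, 0.732, -0.681, -0.0]
wrist_force: [-3.1, 1.3, 8.8]
grip_width: 0.006
```

Cover 2 is solid too (8.8 N at about 1.5 mm). On to cover 1.

Call:
{"fn": "drive_tool", "kwargs": {
  "dp": [
    [0,0,-0.06],
    [-0.1,0,-0.1],
    [-0.25,0,-0.1],
    [-0.4,0,-0.1],
    [-0.468,0,-0.1],
    [-0.468,0,-0.06],
    [-0.468,0,-0.03],
    [-0.468,0,-0.015],
    [-0.468,0,-0.015]
  ],
  "delta_rot": [
    [0,0,0],
    [0,0,0],
    [0,0,0],
    [0,0,0],
    [0,0,0],
    [0,0,0],
    [0,0,0],
    [0,0,0],
    [0,0,0]
  ]
}}

```text
time: 7.33
position: [0.5761, 0.2178, 0.0811]
eef_rot: [0.001, 0.731, -0.682, -0.001]
wrist_force: [0.4, 0.6, -0.6]
grip_width: 0.006
```

Call:
{"fn": "drive_tool", "kwargs": {
  "dp": [
    [0,0,0.006],
    [0,0,0.01],
    [0,0,0.012],
    [0,0,0.012]
  ],
  "delta_rot": [
    [0,0,0],
    [0,0,0],
    [0,0,0],
    [0,0,0]
  ]
}}

```text
time: 7.67
position: [0.5764, 0.2173, 0.0785]
eef_rot: [0.001, 0.731, -0.682, -0.0]
wrist_force: [1.3, -0.9, 1.4]
grip_width: 0.006
```

Call:
{"fn": "drive_tool", "kwargs": {
  "dp": [
    [0,0,0.004],
    [0,0,0.006],
    [0,0,0.006]
  ],
  "delta_rot": [
    [0,0,0],
    [0,0,0],
    [0,0,0]
  ]
}}

```text
time: 7.92
position: [0.5765, 0.2173, 0.077]
eef_rot: [0.0, 0.731, -0.682, -0.0]
wrist_force: [1.0, -0.8, 2.7]
grip_width: 0.004
```

```bash
python3 -c "
from h import *
plan(M(1,.031,.079))
print([ (d['pixel'],d['conf'],onz('top',d['pixel'],.08)) for d in (optics.grab_frame('top'),optics.landmark_of('top','date_stamp'))[1]])
print(onz('top',(146,215),.15))"
```

```text
7.92 [0.5765 0.2173 0.077 ] [ 4.000e-04  7.312e-01 -6.822e-01 -2.000e-04] [ 0.96 -0.76  2.71] 0.004 [ 0.301  0.571  1.446 -0.     1.125  1.803]
rel riser [0.0322 0.169 ] dp [-0.008   0.0048 -0.0078] rot [ 0.0004 -0.0001 -0.004 ]
[]
[0.5339278 0.3145824 0.15     ]
```

Cover 1 gives: it is sinking under 2.7 N. I'll press on at the dot to about 17 mm, staying above the stamp handle (top at 0.150, y≈0.315). Then I'll shift sideways, away from the stamp, before going deeper.

Call:
{"fn": "drive_tool", "kwargs": {
  "dp": [
    [0,0,0.012],
    [0,0,0.024],
    [0,0,0.036],
    [0,0,0.048],
    [0,0,0.058],
    [0,0,0.06]
  ],
  "delta_rot": [
    [0,0,0],
    [0,0,0],
    [0,0,0],
    [0,0,0],
    [0,0,0],
    [0,0,0]
  ]
}}

```text
time: 8.52
position: [0.5763, 0.2173, 0.0614]
eef_rot: [0.001, 0.731, -0.682, -0.0]
wrist_force: [0.4, 0.2, 1.9]
grip_width: 0.009
```

Call:
{"fn": "drive_tool", "kwargs": {
  "dp": [
    [0,0,-0.02],
    [0.04,0,-0.02],
    [0.09,0,-0.02],
    [0.09,0,-0.02]
  ],
  "delta_rot": [
    [0,0,0],
    [0,0,0],
    [0,0,0],
    [0,0,0]
  ]
}}

```text
time: 8.85
position: [0.578, 0.1925, 0.0664]
eef_rot: [0.001, 0.731, -0.683, -0.0]
wrist_force: [0.3, -0.1, 0.0]
grip_width: 0.004
```

```bash
python3 -c "
from h import *
plan(M(1,.012,.05,-.022))"
```

```text
8.85 [0.578  0.1925 0.0664] [ 1.000e-03  7.307e-01 -6.827e-01 -3.000e-04] [ 0.32 -0.06  0.01] 0.004 [ 2.620e-01  5.710e-01  1.474e+00 -1.000e-03  1.098e+00  1.765e+00]
rel riser [0.0318 0.1441] dp [-0.0188  0.0794  0.0656] rot [ 0.0009 -0.0004 -0.0047]
```

Call:
{"fn": "drive_tool", "kwargs": {
  "dp": [
    [-0.01,0,0.02],
    [-0.01,0,0.035],
    [-0.01,0,0.05],
    [-0.01,0.01,0.06],
    [-0.01,0.02,0.066],
    [-0.01,0.03,0.066],
    [-0.01,0.04,0.066]
  ],
  "delta_rot": [
    [0,0,0],
    [0,0,0],
    [0,0,0],
    [0,0,0],
    [0,0,0],
    [0,0,0],
    [0,0,0]
  ]
}}

```text
time: 9.43
position: [0.5676, 0.1944, 0.0498]
eef_rot: [0.001, 0.731, -0.683, -0.0]
wrist_force: [3.6, -0.4, -0.7]
grip_width: 0.007
```

```bash
python3 -c "
from h import *
plan(M(1,.012,.05,-.022))"
```

```text
9.43 [0.5676 0.1944 0.0498] [ 9.000e-04  7.308e-01 -6.826e-01 -3.000e-04] [ 3.55 -0.38 -0.72] 0.007 [ 2.690e-01  5.750e-01  1.513e+00 -1.000e-03  1.055e+00  1.772e+00]
rel riser [0.0216 0.1468] dp [-0.0082  0.0384 -0.0009] rot [ 0.0008 -0.0004 -0.0046]
```

Call:
{"fn": "drive_tool", "kwargs": {
  "dp": [
    [0,0.01,0],
    [0,0.02,0],
    [0,0.029,0],
    [0,0.036,0],
    [0,0.036,0]
  ],
  "delta_rot": [
    [0,0,0],
    [0,0,0],
    [0,0,0],
    [0,0,0],
    [0,0,0]
  ]
}}

```text
time: 9.85
position: [0.5582, 0.1938, 0.0498]
eef_rot: [0.001, 0.731, -0.683, -0.0]
wrist_force: [1.4, -0.0, -0.6]
grip_width: 0.008
```

```bash
python3 -c "
from h import *
plan(M(1,.012,.05,-.022))
save('side','s3.png');a=cv2.imread('pics/s3.png')[160:310,140:340];cv2.imwrite('pics/s3c.png',cv2.resize(a,None,fx=4,fy=4,interpolation=cv2.INTER_CUBIC))
"
```

```text
9.85 [0.5582 0.1938 0.0498] [ 1.100e-03  7.308e-01 -6.826e-01 -4.000e-04] [ 1.36 -0.03 -0.55] 0.008 [ 0.272  0.557  1.541 -0.     1.045  1.775]
rel riser [0.0122 0.147 ] dp [-0.0082  0.0007 -0.0009] rot [ 0.001  -0.0004 -0.0046]
```

View pics/s3c.png

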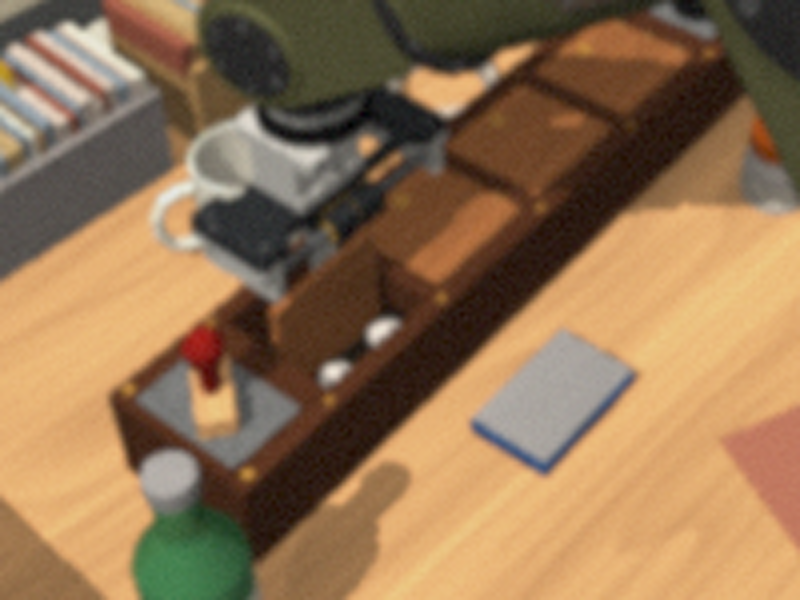

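Cover 1 stands near upright at crop (330,310), with the sockets visible in front of it. I'll back off, lift clear and measure the angle.

Call:
{"fn": "drive_tool", "kwargs": {
  "dp": [
    [0,-0.02,0],
    [0,-0.04,0],
    [0,-0.05,0],
    [0,-0.05,-0.1],
    [0,-0.05,-0.22],
    [0,-0.05,-0.36],
    [0,-0.05,-0.5],
    [0.1,-0.05,-0.6],
    [0.3,-0.05,-0.6],
    [0.5,-0.05,-0.6]
  ],
  "delta_rot": [
    [0,0,0],
    [0,0,0],
    [0,0,0],
    [0,0,0],
    [0,0,0],
    [0,0,0],
    [0,0,0],
    [0,0,0],
    [0,0,0],
    [0,0,0]
  ]
}}

```text
time: 10.73
position: [0.579, 0.0862, 0.2017]
eef_rot: [0.0, 0.732, -0.682, 0.0]
wrist_force: [0.5, -0.0, -1.1]
grip_width: 0.005
```

Call:
{"fn": "drive_tool", "kwargs": {
  "dp": [
    [0.16,0,0],
    [0.32,0,0],
    [0.48,0,0],
    [0.64,0,0],
    [0.8,0,0],
    [0.9,0,0],
    [0.9,0,0]
  ],
  "delta_rot": [
    [0,0,0],
    [0,0,0],
    [0,0,0],
    [0,0,0],
    [0,0,0],
    [0,0,0],
    [0,0,0]
  ]
}}

```text
time: 11.32
position: [0.5947, -0.143, 0.2014]
eef_rot: [0.0, 0.73, -0.683, 0.0]
wrist_force: [-0.3, -0.3, -0.1]
grip_width: 0.004
```

```bash
python3 - <<'E'
from h import *
st()
tiles=[]
for n,f,x0,y0 in [('side','s4.png',165,185),('top','t4.png',150,180)]:
    save(n,f); c0=cv2.imread('pics/'+f)
    S=5; w,h=78,70
    c=cv2.resize(c0[y0:y0+h,x0:x0+w],None,fx=S,fy=S,interpolation=cv2.INTER_CUBIC)
    row=[c]
    for th,col in [(1.57,(0,255,0))]:
        d=c.copy()
        for th,col in [(1.45,(255,255,0)),(1.57,(0,255,0)),(1.7,(0,0,255))]:
            # riser coords: front edge (r=-.045) , top face offset +4mm, bottom -4mm about pivot z=.076
            pt=lambda r,o,y:(r*np.cos(th)+o*np.sin(th),.171+y,.076-r*np.sin(th)+o*np.cos(th))
            P=[pt(-.045,.004,.048),pt(-.045,.004,-.048),pt(-.045,-.004,-.048),pt(-.045,-.004,.048)]
            q=np.array([(np.array(proj(n,W(POSE,a)))-[x0,y0]+.5)*S for a in P]).astype(int); cv2.polylines(d,[q],True,col,1)
        row.append(d)
    tiles.append(np.hstack(row))
o=np.vstack(tiles); cv2.imwrite('pics/c4.png',cv2.resize(o,None,fx=.85,fy=.85,interpolation=cv2.INTER_AREA))
E
```

```text
11.32 [ 0.5947 -0.143   0.2014] [ 4.000e-04  7.300e-01 -6.835e-01  5.000e-04] [-0.29 -0.26 -0.1 ] 0.004 [-2.950e-01  4.410e-01  1.338e+00 -1.000e-03  1.362e+00  1.210e+00]
```

View pics/c4.png

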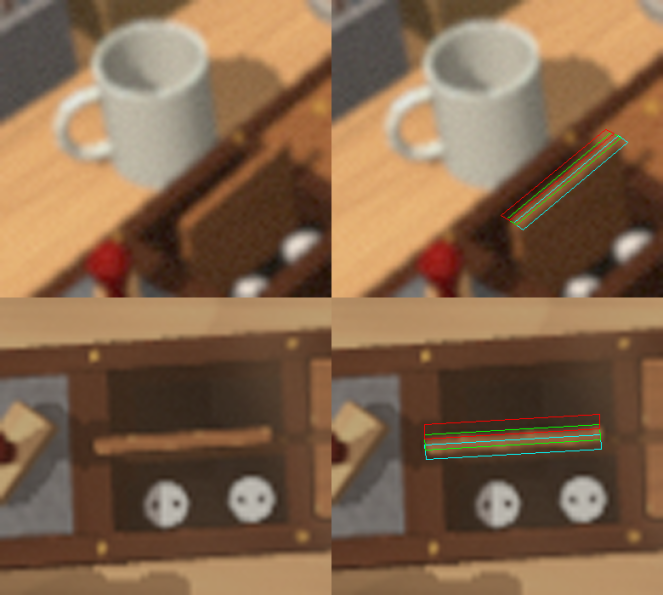

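The upright (green) overlay matches the cover in both views, at about 1.55 rad. A last check for moved bystanders, then hand in.

```bash
python3 - <<'E'
from h import *
a=cv2.imread('pics/t1.png',0);b=cv2.imread('pics/t4.png',0);s1=cv2.imread('pics/s1.png',0);s4=cv2.imread('pics/s4.png',0)
for n,A,B,(x,y,w,h) in [('stamp',a,b,(135,200,38,36)),('mug',a,b,(194,132,48,44)),('ink',a,b,(210,250,50,36)),('bottle',a,b,(78,242,60,36)),('tape',s1,s4,(232,168,36,26)),('jar',s1,s4,(324,186,24,28))]:
    r=cv2.matchTemplate(B[y-6:y+h+6,x-6:x+w+6],A[y:y+h,x:x+w],cv2.TM_CCOEFF_NORMED); _,m,_,l=cv2.minMaxLoc(r); print(n,round(m,3),np.array(l)-6)
st(); print(arm.hand_in())
E
```

```text
stamp 0.998 [0 0]
mug 0.999 [0 0]
ink 0.998 [0 0]
bottle 1.0 [0 0]
tape 0.997 [0 0]
jar 0.782 [-1  0]
11.42 [ 0.5948 -0.139   0.2015] [ 1.000e-04  7.309e-01 -6.824e-01  2.000e-04] [1.32 0.63 0.68] 0.004 [-0.289  0.439  1.341 -0.     1.361  1.213]
the job is handed in; nothing more can be done
None
```

The free cover was cover 1. I pushed it open until it stood upright by itself, took the hand away and handed the job in at about 11.4 s.

- **Finding it:** I pressed with shut fingertips at the brass dots, in the order 4, 3, 2, 1. Covers 4, 3 and 2 held firm, giving at most about 1.5 mm, with no more than 8.8 N read at the wrist. Cover 1 sank under 2 to 3 N.
- **Opening it:** I pressed cover 1 down about 19 mm at the dot. I then shifted sideways to keep the gripper clear of the stamp and pushed the sunken half towards the robot.
- **Last checks:**
  - **Cover angle:** with the hand away, the upright outline fitted cover 1 in both the side and top views, about 1.55 rad judged by eye.
  - **Bystanders:** stamp, mug, ink pad, bottle and tape had not shifted in the images. The glue jar matched poorly (0.78, 1 pixel off), probably because the arm partly hid it; the arm did not go near it. The loupe and pen pot were not compared.
  - **Earlier mismatch:** the networks' cover positions were about 6 mm too far back, so I used the dot positions instead.

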